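# Load the pull-up washroom caddy and hold it raised

### The job

On the washroom counter stands a pull-up caddy: a short tower with a push-button grip on top and a round plate on an arm. Put the two flat round tins on the plate as one centred stack, the larger below and the smaller on top, and let go of them; then squeeze the button of the grip in and pull the caddy up past its first stop to the second stop at the very top, with the stack still in place. There is no catch at the top, so finish holding it there: keep the grip in hand with the button still squeezed, and leave the other things on the counter alone.

Things in the scene. Friction and masses are not known exactly. Their poses are not given: they have to be found in the camera images.
- tower: Fixed aluminium tower of the caddy, screwed down: foot 100 x 80 x 10 mm, sleeve 44 (x) x 36 (y) mm with a black collar, 130 mm tall. Origin: underside centre, on the tower's axis. z up; its +y axis points to the plate's side, its +x axis to the button's side.
- grip: Black upright block on top of the caddy's sliding part, 26 (x) x 30 (y) x 64 mm tall, axes as the tower. Origin: on the tower's axis at the button's height: 185 mm above the counter when down, 20 mm below the block's top, 44 mm above its foot collar (38 x 34 mm). Button: middle of its +x face, sticks out 6 mm, so the two measure 32 mm along x, 26 mm with the button in.
- button (a joint): Push button of the grip, 16 mm wide, 18 mm tall, in m: 0 out, 0.006 flush; springs back; 5.5 N presses it fully in. From 0.004 on it frees the caddy; out, the caddy is locked when down, or at the first stop. Pinching the grip along x from above, pads at the grip origin's height, presses it and holds the grip at once.
- riser (a joint): Height of the sliding part (grip, arm and plate rise together, straight up), in m: 0 down, 0.045 first stop (catches only if the button is let go), 0.100 second stop, the hard end of travel, without a catch: let go, it sinks back. About 0.5 kg without the tins, damped (30 N per m/s).
- plate_top (a point): Centre of the upper face of the white round plate, flat, without rim, 110 mm in diameter and 6 mm thick. It is 130 mm from the tower's axis, to the tower's +y, and 146 mm above the counter with the caddy down; a 22 mm wide arm joins it to the grip's collar. Axes as the tower.
- large_tin: Larger flat round aluminium tin, 60 mm in diameter, 22 mm tall, about 70 g, loose, lying flat on the counter. Origin: underside centre, z up.
- small_tin: Smaller flat round aluminium tin, 46 mm in diameter, 18 mm tall, about 45 g, loose, lying flat on the counter. Origin: underside centre, z up.
- pump_bottle: Bystander: black pump bottle, 60 mm in diameter, 183 mm tall. Origin: underside centre.
- tumbler: Bystander: white ceramic tumbler, 72 mm in diameter, 100 mm tall. Origin: underside centre.
- soap_case: Bystander: white closed soap case, 100 x 65 x 32 mm. Origin: underside centre.
There are look-alikes about, which are no part of the job. Leave any green or pink look-alike of the small_tin alone.

How it is judged:
By the outcome, as a careful person would: the job done as asked, in the order asked, and still so for the second after the job is handed in, while the arm keeps its last pose, push and grip.
It also fails if it takes over 72 s, if anything falls off the work surface, if the arm or the gripper's body presses on something with over 40 N, if the wrist force passes 120 N, or if a joint passes its speed limit or range.

### The arm

A 6-joint arm with a two-finger parallel gripper is mounted at the origin on the work surface. World frame = base frame: x ahead of the robot, y to its left, z up, the work surface at z = 0. Lengths are in m, angles in rad, forces in N, time in s.
With the tool pointing down it reaches from about 0.375 to 0.975 m from the base axis. Payload 3.8 kg.
Tool frame: the origin (TCP) lies midway between the tips of the shut fingers; the grasp point (between the pads) lies 19 mm behind it; z points along the fingers, y is the line along which they close (so a half turn about z gives the same grasp; the last joint's range is limited). The gripper opens to 85 mm and grips with 20 to 120 N. Pads are 22 mm wide; open, the fingers measure 114 mm over their backs; the gripper's body (76 mm by 85 mm) begins 54 mm behind the grasp point. The pads swing forward as they close: fully open they stand 13 mm farther back than shut.
Start: joints at [1.092, 0.264, 1.604, -0, 1.274, -0.037], TCP at [0.289, 0.61, 0.205] pointing down, gripper open.
Joint ranges: [-2.63, 2.63], [-0.94, 2.18], [0.31, 2.57], [-1.31, 4.45], [0, 2.66], [-2.55, 2.55]. Speed limits (rad/s): [2.57, 2.57, 3.14, 3.14, 3.14, 3.14].

### API

Orientations are given as a rotation vector (axis times angle).
In Python, from workcell import bot, cams gives the robot as it stands.
- The arm moves only by the tool play_rows, never from a script. Its argument "rows" is a list of rows, each a list of 2 entries, a list of its own where there are three numbers: the shift along the tool's x, y, z scaled (see below), then the turn, a rotation vector about the tool's x, y, z scaled (see below). A call has 1 to 20 rows; each row is the pose to reach, as a shift and turn from the pose commanded when the call began, along the tool's axes at that moment; what a row does not reach only later rows make up. The controller multiplies each number of a shift by 250 mm and each number of a turn by 45 degrees. A row lasts 1/12 s, in which the tool goes at most 41.7 mm and 7.16 degrees, less where a joint would pass 70% of its speed; a pose out of reach is approached as far as the arm can. A call with a number of a shift or a turn outside -1 to 1 is refused whole. A call with a gripper value outside its range is refused whole. "claw" is the opening, from -1 (shut) to 1 (fully open), set as the call begins (left out, the last holds). The fingers move at their own pace and stop on an object; "newtons" is the grip in N (left out, the last holds). Time passes only in rows, so rows that repeat a pose let the fingers close. It gives the time, the measured TCP pose, the force, the opening and the grip force at its end, in the units of the state.
- bot.read_state(): the state, without advancing time (a new reading comes with each control period).
- cams.read_camera(name): name is "scene" or "top" or "wrist"; returns a dict with "image" (384x512x3 uint8, red, green, blue), "K" (3x3 intrinsics, pixels), "k1" (the pictures are not rectified: a ray, as slopes to the right and down, at radius r is drawn at 1 + k1 r^2 times it, then the intrinsics apply), "T" (4x4, takes a point from camera to world coordinates); the wrist camera has in their place "mount" (4x4, takes a point from camera to tool coordinates, whose origin is the TCP and whose axes are the flange's). Camera axes: x right, y down, z forward; pixel columns grow to the right and rows downward; lengths in m; the calibration is good to about 2 mm. A picture is of the moment at which its call begins: read the wrist's pose just before it. There is no depth.
- bot.finish_job(): hands the job in; it is judged then, once.
The state is a dict: "time": time; "q": joint angles; "joint_vel": joint speeds; "joint_torque": joint torques, N m; "tool_pos": TCP position; "tcp_rot": TCP orientation; "wrist_force": force on the tool from outside, world axes, zero at the start; "torque": the same for the moment, N m; "width": opening from 0.0 (shut) to 1.0 (fully open); "grip_force": force on a finger pad.
Only numpy, scipy, OpenCV 4.12 (cv2) and the standard library are available. Lean on these libraries where they do the work, as an engineer would, in place of code of your own. Each camera call takes 0.05 s, during which the arm holds its last target. There are 200 camera calls.

## Working session

There is one attempt and no reset: what is moved stays moved. The work goes in short steps, Python scripts to look and compute and a tool call to move; the robot and the scene stay as the last step left them, time stands still between calls to the robot, and variables do not carry over. Pictures are saved under pics/ and viewed, at most 10 in all, crops included, and the job is handed in when it is done.

Besides the shell and the picture viewer there is one more tool, called after "Emit:" as name([rows], argument=value, ...), one row to a line, values as JSON. play_rows: Moves the arm, as the interface text tells. Its arguments: {"type":"object","properties":{"rows":{"type":"array","items":{"type":"array"}},"claw":{"type":"number"},"newtons":{"type":"number"}},"required":["rows"]}

```bash
mkdir -p pics; python3 - <<'E'
from workcell import bot,cams
import cv2,pickle,numpy as np
s=bot.read_state();print({k:np.round(v,3).tolist() for k,v in s.items()})
d={n:cams.read_camera(n) for n in("scene","top","wrist")}
pickle.dump((s,d),open('a.pkl','wb'))
for n in d:
    cv2.imwrite(f'pics/{n}0.png',cv2.cvtColor(d[n]['image'],cv2.COLOR_RGB2BGR))
    print(n,[ (k,np.round(v,3).tolist()) for k,v in d[n].items() if k!='image'])
a=cv2.imread('pics/scene0.png');b=cv2.imread('pics/top0.png')
E
```

```text
{'time': 0.0, 'q': [1.092, 0.265, 1.605, 0.0, 1.274, -0.037], 'joint_vel': [0.001, 0.001, 0.0, -0.001, 0.001, 0.0], 'joint_torque': [0.0, -51.511, -36.732, -0.0, 0.013, -0.0], 'tool_pos': [0.288, 0.609, 0.204], 'tcp_rot': [-0.688, -3.065, 0.003], 'wrist_force': [1.512, 0.132, 0.349], 'torque': [-0.052, 0.004, -0.04], 'grip_force': 0.0, 'width': 0.998}
scene [('K', [[484.329, 0.0, 255.043], [0.0, 484.329, 193.341], [0.0, 0.0, 1.0]]), ('k1', -0.165), ('T', [[0.183, 0.613, -0.769, 1.703], [0.983, -0.096, 0.157, -0.204], [0.023, -0.784, -0.62, 1.027], [0.0, 0.0, 0.0, 1.0]])]
top [('K', [[479.3, 0.0, 261.3], [0.0, 479.3, 191.491], [0.0, 0.0, 1.0]]), ('k1', -0.076), ('T', [[-0.019, -0.991, 0.133, 0.425], [-1.0, 0.02, 0.005, 0.03], [-0.007, -0.133, -0.991, 1.308], [0.0, 0.0, 0.0, 1.0]])]
wrist [('K', [[328.035, 0.0, 255.288], [0.0, 328.035, 192.961], [0.0, 0.0, 1.0]]), ('k1', -0.085), ('mount', [[-0.001, -0.947, -0.322, 0.083], [1.0, -0.001, -0.0, 0.0], [-0.0, -0.322, 0.947, -0.169], [0.0, 0.0, 0.0, 1.0]])]
```

View pics/scene0.png

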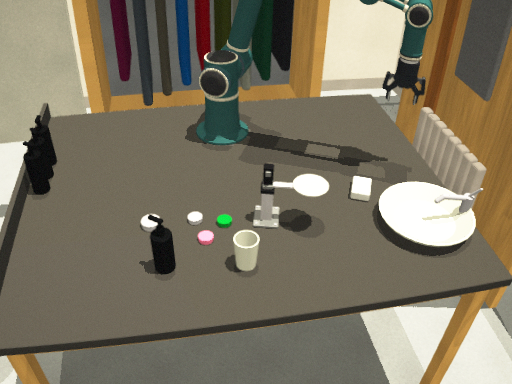

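View pics/top0.png

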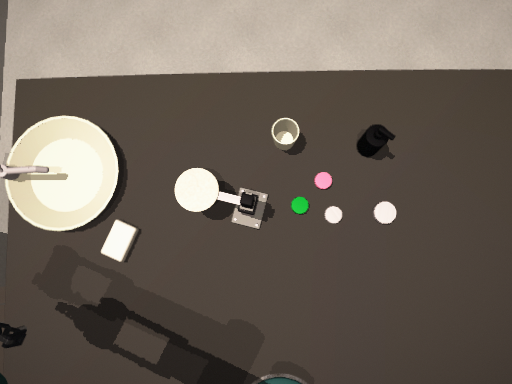

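The scene shows the large tin at about (151,223), the small tin at (195,218), green and pink look-alikes at (225,221) and (206,237), and the plate at (311,185). In the top view, the large tin is at (385,213), the small at (334,215), green at (300,205), pink at (323,181), the plate at (197,190) and the grip at (248,201).

Candidates for small_tin in the top view are white (334,215), green (300,205) and pink (323,181). White (385,213) is larger. By the description, small is (334,215) and large is (385,213). I'll check these in close crops.

```bash
cat > h.py <<'E'
import numpy as np,cv2,pickle
from scipy.spatial.transform import Rotation as R
def Tw(s,c):
    if 'T' in c: return np.array(c['T'])
    T=np.eye(4);T[:3,:3]=R.from_rotvec(s['tcp_rot']).as_matrix();T[:3,3]=s['tool_pos'];return T@np.array(c['mount'])
def ray(s,c,uv):
    K=np.array(c['K']);p=cv2.undistortPoints(np.array([[uv]],float),K,np.array([c['k1'],0,0,0,0.]))[0,0]
    T=Tw(s,c);return T[:3,3],T[:3,:3]@np.r_[p,1]
def onz(s,c,uv,z):
    o,d=ray(s,c,uv);return o+d*(z-o[2])/d[2]
def tri(rs):
    A=np.zeros((3,3));b=np.zeros(3)
    for o,d in rs:
        d=d/np.linalg.norm(d);P=np.eye(3)-np.outer(d,d);A+=P;b+=P@o
    x=np.linalg.solve(A,b)
    return x,[np.linalg.norm(np.cross(x-o,d/np.linalg.norm(d))) for o,d in rs]
def proj(s,c,X):
    T=np.linalg.inv(Tw(s,c));p=T[:3,:3]@X+T[:3,3]
    return cv2.projectPoints(p[None],np.zeros(3),np.zeros(3),np.array(c['K']),np.array([c['k1'],0,0,0,0.]))[0][0,0]
def crop(im,x,y,w,h,f,name):
    o=cv2.resize(im[y:y+h,x:x+w],None,fx=f,fy=f,interpolation=cv2.INTER_CUBIC)[:,:,::-1].copy()
    for i in range(0,w,20): cv2.putText(o,str(x+i),(i*f,10),0,.35,(0,255,255));cv2.line(o,(i*f,12),(i*f,18),(0,255,255))
    for i in range(0,h,20): cv2.putText(o,str(y+i),(0,i*f+4),0,.35,(0,255,255));cv2.line(o,(24,i*f),(30,i*f),(0,255,255))
    cv2.imwrite('pics/'+name,o)
E
python3 - <<'E'
from h import *
s,d=pickle.load(open('a.pkl','rb'))
crop(d['top']['image'],165,155,250,85,3,'c1.png')
a=cv2.imread('pics/c1.png')
crop(d['scene']['image'],130,155,210,100,3,'c2.png')
b=cv2.imread('pics/c2.png')
o=np.zeros((a.shape[0]+b.shape[0],max(a.shape[1],b.shape[1]),3),np.uint8);o[:a.shape[0],:a.shape[1]]=a;o[a.shape[0]:,:b.shape[1]]=b
cv2.imwrite('pics/c12.png',o)
# bright blobs
for n in('top','scene'):
    im=d[n]['image'];m=(im.min(2)>110).astype(np.uint8)
    k,l,st,ce=cv2.connectedComponentsWithStats(m)
    for i in range(1,k):
        if 60<st[i,4]<2500 and 100<ce[i][0]<420 and 140<ce[i][1]<260: print(n,st[i],ce[i].round(1))
E
```

```text
top [ 174  168   94   44 1956] [205.  190.9]
top [315 172  17  17 225] [323.  179.9]
top [373 201  24  23 414] [384.7 212. ]
top [324 206  19  18 253] [333.  214.2]
top [232 208  29  21 300] [244.8 219.5]
top [101 219  36  43 889] [118.  240.2]
scene [266 173  64  24 849] [305.4 184.7]
scene [351 175  21  26 450] [360.9 187.8]
scene [253 194  27  33 638] [266.4 212.2]
scene [187 211  16  14 179] [194.7 217.3]
scene [140 213  20  18 207] [148.5 221.9]
scene [233 229  27  42 897] [246.  248.5]
scene [197 230  17  12 155] [205.3 235.2]
```

View pics/c12.png

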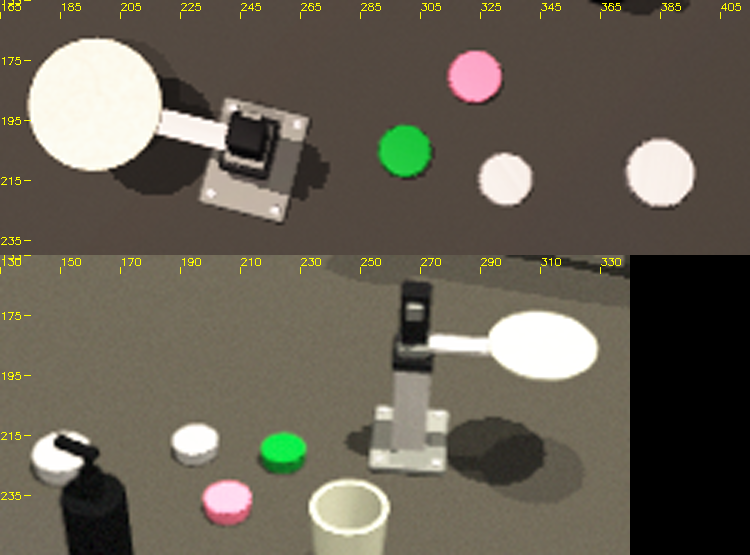

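The close crops confirm it. The white small tin is at top (333,214) and scene (195,216), and the larger white tin is at top (384.7,212) and scene (150.7,221). The button is the grey patch on the grip at scene (268,174), so the tower's +x points roughly along world +x. The plate centre is at top (196.5,189.5) and scene (311,185).

```bash
python3 - <<'E'
from h import *
s,d=pickle.load(open('a.pkl','rb'))
t,c=d['top'],d['scene']
P={}
for n,a,b in [('large',(384.7,212.2),(150.7,221)),('small',(333.2,214.3),(195,216)),('plate',(196.5,189.7),(311,184.8))]:
    x,e=tri([ray(s,t,a),ray(s,c,b)]);print(n,x.round(4),np.round(e,4));P[n]=x
for n,a,z in [('large',(384.7,212.2),.022),('small',(333.2,214.3),.018),('plate',(196.5,189.7),.146),('grip',(247.3,199),.205),('green',(300,205),.02),('pink',(323,180),.02),('tumbler',(285,133),.1),('soap',(119,240),.03)]:
    print(n,onz(s,t,a,z).round(4))
for n,b,z in [('large',(150.7,221),.022),('small',(195,216),.018),('plate',(311,184.8),.146)]: print(n,onz(s,c,b,z).round(4))
# foot corners in top (z=.01)
for uv in [(239,187.5),(267.5,194.3),(258.8,228.5),(231.5,221.5)]: print(onz(s,t,uv,.01).round(4))
print(np.mean([onz(s,t,uv,.01) for uv in [(239,187.5),(267.5,194.3),(258.8,228.5),(231.5,221.5)]],0))
E
```

```text
large [ 0.5349 -0.2974  0.0158] [0.0003 0.0003]
small [ 0.5322 -0.1571  0.0154] [0.0002 0.0002]
plate [0.5892 0.1958 0.1414] [0.0009 0.0009]
large [ 0.5344 -0.2961  0.022 ]
small [ 0.5319 -0.1569  0.018 ]
plate [0.5883 0.1943 0.146 ]
grip [0.5559 0.0679 0.205 ]
green [ 0.5588 -0.0678  0.02  ]
pink [ 0.6259 -0.1325  0.02  ]
tumbler [ 0.7384 -0.0286  0.1   ]
soap [0.4727 0.4198 0.03  ]
large [ 0.5423 -0.2965  0.022 ]
small [ 0.5352 -0.157   0.018 ]
plate [0.5949 0.1946 0.146 ]
[0.6112 0.0969 0.01  ]
[0.5909 0.0193 0.01  ]
[0.4981 0.0447 0.01  ]
[0.5185 0.1184 0.01  ]
[0.55469888 0.06983197 0.01      ]
```

```bash
cat >> h.py <<'E'
def plan(tgt,yaw,s=None,start=None):
    """calls (shift, turn, rows) from present pose to tgt, tool down, tool y at yaw (deg)"""
    from workcell import bot
    s=s or bot.read_state()
    p=np.array(s['tool_pos']) if start is None else np.array(start[0]);r=R.from_rotvec(s['tcp_rot']) if start is None else start[1]
    c,q=np.cos(np.radians(yaw)),np.sin(np.radians(yaw))
    rt=R.from_matrix(np.array([[-q,c,0],[c,q,0],[0,0,-1]]).T.T if 0 else np.column_stack([[-q,c,0],[c,q,0],[0,0,-1]]))
    tot=(r.inv()*rt).as_rotvec();dist=np.array(tgt)-p
    for N in range(1,9):
        out=[];ok=1;pp,rr=p,r
        for i in range(N):
            pn=p+dist*(i+1)/N;rn=r*R.from_rotvec(tot*(i+1)/N)
            sh=rr.inv().apply(pn-pp)/.25;tu=(rr.inv()*rn).as_rotvec()/np.radians(45)
            n=int(np.ceil(max(np.linalg.norm(pn-pp)/.0417,np.linalg.norm(tu)*45/7.16)))
            out.append((sh.round(3).tolist(),tu.round(3).tolist(),n));ok&=max(abs(sh).max(),abs(tu).max())<=1 and n<=20
            pp,rr=pn,rn
        if ok: break
    for o in out: print(*o)
    return pp,rr
E
python3 -c "
from h import *
plan([.535,-.297,.22],-15)"
```

```text
[-0.611, -0.714, -0.015] [-0.0, 0.0, 0.443] 6
[-0.817, -0.463, -0.015] [-0.0, 0.0, 0.443] 6
[-0.926, -0.157, -0.015] [-0.0, 0.0, 0.443] 6
[-0.924, 0.168, -0.016] [-0.0, 0.0, 0.443] 6
```

Emit:
play_rows([
  [[-0.61,-0.715,-0.1],[0,0,0.443]],
  [[-0.61,-0.715,-0.1],[0,0,0.443]],
  [[-0.61,-0.715,-0.1],[0,0,0.443]],
  [[-0.61,-0.715,-0.1],[0,0,0.443]],
  [[-0.61,-0.715,-0.1],[0,0,0.443]],
  [[-0.61,-0.715,-0.1],[0,0,0.443]],
  [[-0.61,-0.715,-0.1],[0,0,0.443]],
], claw=1)

```text
time: 0.73
tool_pos: [0.3511, 0.379, 0.2309]
tcp_rot: [1.213, 2.896, -0.002]
wrist_force: [0.2, 1.0, -0.5]
width: 1.003
grip_force: 0.0
```

Emit:
play_rows([
  [[-0.815,-0.465,-0.01],[0,0,0.443]],
  [[-0.815,-0.465,-0.01],[0,0,0.443]],
  [[-0.815,-0.465,-0.01],[0,0,0.443]],
  [[-0.815,-0.465,-0.01],[0,0,0.443]],
  [[-0.815,-0.465,-0.01],[0,0,0.443]],
  [[-0.815,-0.465,-0.01],[0,0,0.443]],
  [[-0.815,-0.465,-0.01],[0,0,0.443]],
])

```text
time: 1.32
tool_pos: [0.4119, 0.1533, 0.2327]
tcp_rot: [1.697, 2.642, -0.002]
wrist_force: [-1.2, 0.2, -0.1]
width: 0.999
grip_force: 0.0
```

Emit:
play_rows([
  [[-0.925,-0.157,0],[0,0,0.443]],
  [[-0.925,-0.157,0],[0,0,0.443]],
  [[-0.925,-0.157,0],[0,0,0.443]],
  [[-0.925,-0.157,0],[0,0,0.443]],
  [[-0.925,-0.157,0],[0,0,0.443]],
  [[-0.925,-0.157,0],[0,0,0.443]],
  [[-0.925,-0.157,0],[0,0,0.443]],
])

```text
time: 1.9
tool_pos: [0.4739, -0.0728, 0.2326]
tcp_rot: [2.128, 2.309, -0.001]
wrist_force: [-0.2, -0.2, 0.6]
width: 0.998
grip_force: 0.0
```

Emit:
play_rows([
  [[-0.925,0.168,0.1],[0,0,0.443]],
  [[-0.925,0.168,0.1],[0,0,0.443]],
  [[-0.925,0.168,0.1],[0,0,0.443]],
  [[-0.925,0.168,0.1],[0,0,0.443]],
  [[-0.925,0.168,0.1],[0,0,0.443]],
  [[-0.925,0.168,0.1],[0,0,0.443]],
  [[-0.925,0.168,0.1],[0,0,0.443]],
  [[-0.925,0.168,0.1],[0,0,0.443]],
])

```text
time: 2.57
tool_pos: [0.5345, -0.2958, 0.2064]
tcp_rot: [-2.493, -1.908, -0.0]
wrist_force: [-0.1, 0.9, 0.0]
width: 1.005
grip_force: 0.0
```

```bash
cat >> h.py <<'E'
def wblobs(s,c,zs,thr=110):
    im=c['image'];m=(im.min(2)>thr).astype(np.uint8)
    k,l,st,ce=cv2.connectedComponentsWithStats(m)
    for i in range(1,k):
        if st[i,4]>300:
            print(st[i].tolist(),ce[i].round(1),[onz(s,c,ce[i],z)[:2].round(4).tolist() for z in zs])
E
python3 - <<'E'
from h import *
from workcell import bot,cams
s=bot.read_state();w=cams.read_camera('wrist');pickle.dump((s,w),open('w1.pkl','wb'))
print(s['time'],s['tool_pos'],s['tcp_rot'],s['wrist_force'])
cv2.imwrite('pics/w1.png',w['image'][:,:,::-1])
wblobs(s,w,[.018,.022])
E
```

```text
2.5667 [ 0.53450361 -0.29582543  0.20644279] [-2.49255616e+00 -1.90806187e+00 -2.01734358e-04] [-0.07344158  0.90413168  0.04085869]
[194, 5, 50, 52, 2019] [218.5  30.4] [[0.5335, -0.1561], [0.5337, -0.1568]]
[229, 132, 58, 58, 2620] [257.  160.8] [[0.5358, -0.2964], [0.536, -0.2955]]
[114, 257, 39, 57, 662] [132.  284.3] [[0.3367, -0.4114], [0.3392, -0.4093]]
[358, 256, 40, 58, 672] [378.2 283.4] [[0.6455, -0.4934], [0.6445, -0.4903]]
```

View pics/w1.png

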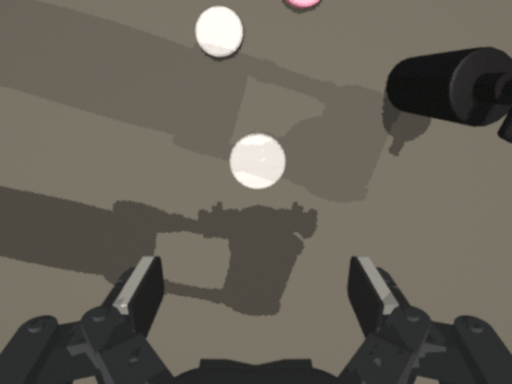

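The wrist view shows the large tin at (257,161), giving (0.536,-0.296), and the small tin at (218,30), giving (0.5335,-0.157). Both match the two-view result. I'll descend on the large tin.

Emit:
play_rows([
  [[0,0.006,0.6],[0,0,0]],
  [[0,0.006,0.6],[0,0,0]],
  [[0,0.006,0.6],[0,0,0]],
  [[0,0.006,0.6],[0,0,0]],
  [[0,0.006,0.7],[0,0,0]],
  [[0,0.006,0.78],[0,0,0]],
  [[0,0.006,0.81],[0,0,0]],
  [[0,0.006,0.81],[0,0,0]],
  [[0,0.006,0.81],[0,0,0]],
])

```text
time: 3.37
tool_pos: [0.5359, -0.2956, 0.006]
tcp_rot: [2.492, 1.913, 0.0]
wrist_force: [-0.3, 0.9, 0.0]
width: 0.998
grip_force: 0.0
```

Emit:
play_rows([
  [[0,0,0.006],[0,0,0]],
  [[0,0,0.006],[0,0,0]],
  [[0,0,0.006],[0,0,0]],
  [[0,0,0.006],[0,0,0]],
  [[0,0,0.006],[0,0,0]],
  [[0,0,0.006],[0,0,0]],
  [[0,0,0.006],[0,0,0]],
  [[0,0,0.006],[0,0,0]],
  [[0,0,0.006],[0,0,0]],
  [[0,0,0.006],[0,0,0]],
], claw=-1, newtons=25)

```text
time: 4.2
tool_pos: [0.5353, -0.2968, 0.0037]
tcp_rot: [-2.493, -1.911, 0.0]
wrist_force: [0.0, 0.4, 0.3]
width: -0.003
grip_force: 0.0
```

The fingers shut completely and there is no grip force, so I'll look before moving.

```bash
python3 - <<'E'
from h import *
from workcell import bot,cams
s=bot.read_state();w=cams.read_camera('wrist');t=cams.read_camera('top');c=cams.read_camera('scene')
print(s['time'],s['tool_pos'],s['width'],s['wrist_force'])
a=cv2.resize(w['image'],(400,300));b=cv2.resize(t['image'][150:270,300:460],(400,300),interpolation=2);e=cv2.resize(c['image'][150:270,100:260],(400,300),interpolation=2)
cv2.imwrite('pics/w2.png',np.vstack([np.hstack([a,b]),np.hstack([e,e*0])])[:,:,::-1])
E
```

```text
4.2 [ 0.53526608 -0.29675311  0.0036863 ] -0.003142343380399186 [0.00928729 0.36424    0.33898696]
```

View pics/w2.png

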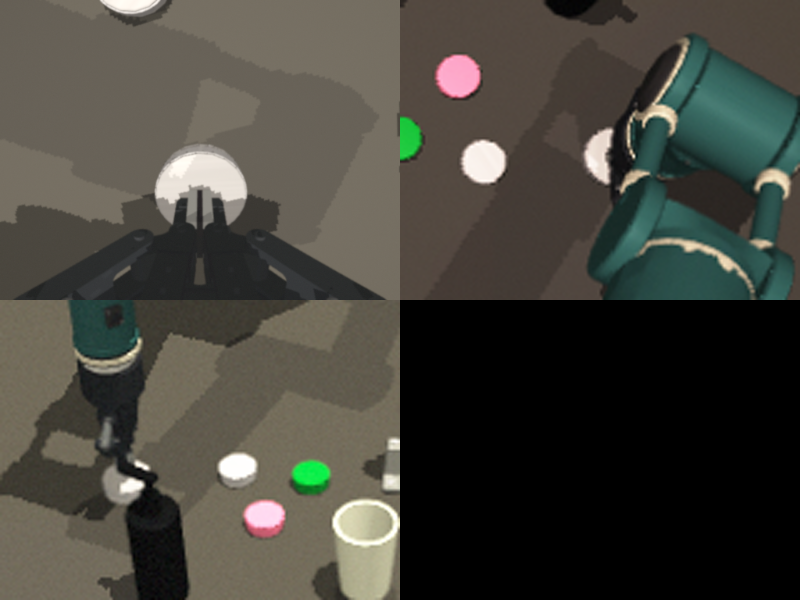

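The fingers are shut in the middle of the tin's disc, and the tin is flat and hasn't moved (centre about (256,240) in full pixels). I need to know whether the tips are above the tin, so I'll enlarge that area.

```bash
python3 - <<'E'
from h import *
from workcell import bot,cams
s=bot.read_state();w=cams.read_camera('wrist')
pickle.dump((s,w),open('w2.pkl','wb'))
crop(w['image'],160,170,190,140,4,'w3.png')
print(proj(s,w,np.array(s['tool_pos'])),proj(s,w,np.array(s['tool_pos'])+[0,0,.019]), proj(s,w,[.536,-.296,.022]))
E
```

```text
[255.93885734 235.0942244 ] [256.04442282 251.30670248] [256.97160077 249.10935467]
```

View pics/w3.png

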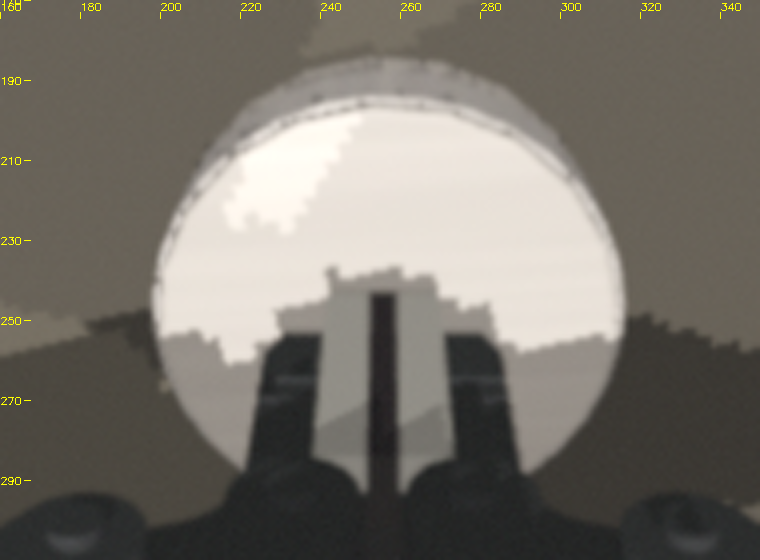

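The tin is undisturbed and the tips cast a shadow on its top, so the shut tips stand about 20–30 mm behind the reported TCP. In the first wrist picture, the open tips also work out to about 36 mm behind rather than 13. I'll open, go lower in small steps while watching the force, and close again.

Emit:
play_rows([
  [[0.004,0,0],[0,0,0]],
  [[0.004,0,0],[0,0,0]],
  [[0.004,0,0],[0,0,0]],
  [[0.004,0,0],[0,0,0]],
  [[0.004,0,0],[0,0,0]],
  [[0.004,0,0],[0,0,0]],
  [[0.004,0,0],[0,0,0]],
  [[0.004,0,0],[0,0,0]],
], claw=1)

```text
time: 5.07
tool_pos: [0.5356, -0.2958, 0.0038]
tcp_rot: [2.493, 1.911, -0.0]
wrist_force: [0.4, 0.3, 0.6]
width: 1.001
grip_force: 0.0
```

Emit:
play_rows([
  [[0,0,0.02],[0,0,0]],
  [[0,0,0.035],[0,0,0]],
  [[0,0,0.05],[0,0,0]],
  [[0,0,0.05],[0,0,0]],
])

```text
time: 5.4
tool_pos: [0.5346, -0.2952, -0.0101]
tcp_rot: [-2.492, -1.91, 0.001]
wrist_force: [-0.2, 0.2, -0.1]
width: 0.997
grip_force: 0.0
```

Emit:
play_rows([
  [[0,0,0.015],[0,0,0]],
  [[0,0,0.028],[0,0,0]],
  [[0,0,0.028],[0,0,0]],
])

```text
time: 5.65
tool_pos: [0.535, -0.2954, -0.0166]
tcp_rot: [-2.492, -1.911, 0.001]
wrist_force: [-0.1, -0.1, -0.9]
width: 0.995
grip_force: 0.0
```

Emit:
play_rows([
  [[0,0,0],[0,0,0]],
  [[0,0,0],[0,0,0]],
  [[0,0,0],[0,0,0]],
  [[0,0,0],[0,0,0]],
  [[0,0,0],[0,0,0]],
  [[0,0,0],[0,0,0]],
  [[0,0,0],[0,0,0]],
  [[0,0,0],[0,0,0]],
], claw=-1, newtons=25)

```text
time: 6.32
tool_pos: [0.536, -0.296, -0.0152]
tcp_rot: [2.493, 1.911, 0.001]
wrist_force: [-1.6, 0.6, 3.7]
width: 0.685
grip_force: 27.3
```

Gripped at about 58 mm opening. I'll lift it and carry it towards the plate.

Emit:
play_rows([
  [[0,0,-0.02],[0,0,0]],
  [[0,0,-0.08],[0,0,0]],
  [[0,0,-0.2],[0,0,0]],
  [[0,0,-0.32],[0,0,0]],
  [[0,0,-0.44],[0,0,0]],
  [[0,0,-0.56],[0,0,0]],
  [[0,0,-0.68],[0,0,0]],
  [[0,0,-0.8],[0,0,0]],
  [[0,0,-0.92],[0,0,0]],
  [[0,0,-1],[0,0,0]],
  [[0,0,-1],[0,0,0]],
])

```text
time: 7.23
tool_pos: [0.5382, -0.2973, 0.2405]
tcp_rot: [2.486, 1.906, 0.005]
wrist_force: [0.3, -0.2, 0.4]
width: 0.686
grip_force: 27.4
```

```bash
python3 - <<'E'
from h import *
from workcell import bot
s=bot.read_state();print(s['width'],s['tool_pos'],s['grip_force'])
plan([.590,.194,.235],-15)
E
```

```text
0.6859459082461905 [ 0.53815235 -0.29728771  0.24048903] 27.37803876399994
[0.976, -0.155, 0.007] [0.006, 0.002, -0.001] 6
[0.976, -0.155, 0.009] [0.006, 0.002, -0.001] 6
```

Emit:
play_rows([
  [[0.1,-0.016,0],[0,0,0]],
  [[0.25,-0.04,0],[0,0,0]],
  [[0.4,-0.064,0],[0,0,0]],
  [[0.55,-0.088,0],[0,0,0]],
  [[0.7,-0.112,0],[0,0,0]],
  [[0.85,-0.136,0],[0,0,0]],
  [[0.976,-0.155,0],[0,0,0]],
])

```text
time: 7.82
tool_pos: [0.5602, -0.0475, 0.2322]
tcp_rot: [-2.491, -1.91, 0.003]
wrist_force: [0.5, -0.3, -0.9]
width: 0.684
grip_force: 27.4
```

Emit:
play_rows([
  [[0.15,-0.024,0],[0,0,0]],
  [[0.3,-0.048,0],[0,0,0]],
  [[0.45,-0.072,0],[0,0,0]],
  [[0.6,-0.096,0],[0,0,0]],
  [[0.75,-0.12,0],[0,0,0]],
  [[0.88,-0.14,0],[0,0,0]],
  [[0.95,-0.15,0],[0,0,0]],
  [[0.976,-0.155,0],[0,0,0]],
  [[0.976,-0.155,0],[0,0,0]],
  [[0.976,-0.155,0],[0,0,0]],
])

```text
time: 8.65
tool_pos: [0.5867, 0.1948, 0.2329]
tcp_rot: [-2.493, -1.912, 0.004]
wrist_force: [-0.2, -0.6, 0.1]
width: 0.682
grip_force: 27.4
```

```bash
python3 - <<'E'
from h import *
from workcell import bot,cams
s=bot.read_state();w=cams.read_camera('wrist');pickle.dump((s,w),open('w4.pkl','wb'))
print(s['time'],s['tool_pos'],s['tcp_rot'],s['q'],s['width'])
T=R.from_rotvec(s['tcp_rot']).as_matrix();print(T.round(4))
cv2.imwrite('pics/w4.png',w['image'][:,:,::-1])
wblobs(s,w,[.146],150)
E
```

```text
8.65 [0.58672121 0.19476632 0.23288855] [-2.49271582 -1.91180089  0.00422096] [ 2.80728747e-01  1.43535911e-01  1.69648110e+00 -8.67268272e-04
  1.30413415e+00  5.43226076e-01] 0.6824092022186815
[[ 0.2593  0.9658 -0.0022]
 [ 0.9658 -0.2593 -0.0015]
 [-0.002  -0.0018 -1.    ]]
[49, 0, 89, 16, 931] [100.7   5.2] [[0.5146, 0.3581]]
[194, 118, 133, 108, 9374] [261.  166.7] [[0.5954, 0.2111]]
[193, 210, 126, 60, 5463] [254.8 242.1] [[0.5731, 0.1473]]
```

View pics/w4.png

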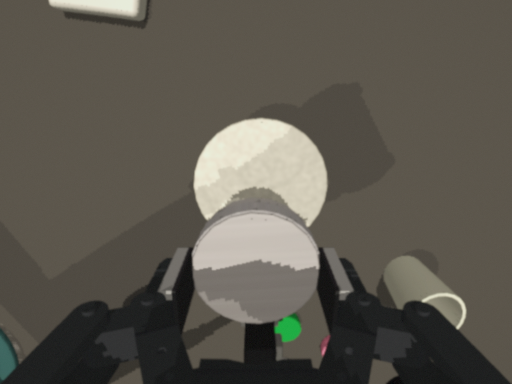

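The plate shows at x 194–327 with its top edge at y 118, and the held tin hides its near edge. I'll fit both circles for the exact offset.

```bash
cat >> h.py <<'E'
from scipy.optimize import least_squares
def fitcirc(s,c,pts,r,x0,freez=True,tool=False):
    """centre (x,y[,z]) of a level circle of radius r through edge pixels pts; tool=True: in tool axes"""
    s2=dict(s,tool_pos=np.zeros(3),tcp_rot=np.zeros(3)) if tool else s
    def f(v):
        z=x0[2] if freez else v[2];o=[]
        for p in pts: o.append(np.hypot(*(onz(s2,c,p,z)[:2]-v[:2]))-r)
        return o
    q=least_squares(f,x0[:2] if freez else x0,loss='soft_l1',f_scale=.001);return q.x,np.abs(q.fun).mean()
def edges(c,cx,cy,a0,a1,r0,r1,n=40):
    """strongest radial drop, bright to dark, for image angles a0..a1 (deg, y down)"""
    g=cv2.GaussianBlur(c['image'].min(2).astype(np.float32),(0,0),1);o=[]
    for a in np.radians(np.linspace(a0,a1,n)):
        rr=np.arange(r0,r1,.25);X=(cx+rr*np.cos(a)).astype(np.float32);Y=(cy+rr*np.sin(a)).astype(np.float32)
        v=cv2.remap(g,X[None],Y[None],1)[0];k=np.argmin(np.gradient(v));o.append((X[k],Y[k]))
    return o
E
python3 - <<'E'
from h import *
s,w=pickle.load(open('w4.pkl','rb'))
e=edges(w,260.5,185,-185,5,52,80)
for z in(.146,): print(fitcirc(s,w,e,.055,[.59,.194,z]))
print(fitcirc(s,w,e,.055,[.59,.194,.146],False))
e=edges(w,256,266,30,150,45,75)  # lower rim of held tin top
print(np.round(e[::5],1))
m=w['image'][266,170:340].min(1);print(m[::3])
E
```

```text
(array([0.59062447, 0.19545611]), np.float64(0.0002514457527932839))
(array([0.59064129, 0.19533068, 0.14364038]), np.float64(0.00018738502372705259))
[[320.3 303.1]
 [298.  308.5]
 [284.7 317.3]
 [269.7 321.6]
 [254.5 323.5]
 [239.2 321.2]
 [224.2 316.3]
 [210.7 307.2]]
[102 107 106 103  39  22  18  36 169 185 185 185 185 175 184 186 186 185
 183 176 142 122 115 111 110 109 109 109 109 109 108 108 108 110 109 109
 108 135 118 112 160 176 183 183 183 183 182 172 138 174  48  15  24  42
 106 105 106]
```

```bash
python3 - <<'E'
from h import *
s,w=pickle.load(open('w4.pkl','rb'))
pts=[(284.7,317.3),(269.7,321.6),(254.5,323.5),(239.2,321.2),(224.2,316.3),(194,266),(319,266),(256,211.5)]
for z in (-.0375,-.03): print(fitcirc(s,w,pts,.03,[0,0,z],True,True))
print(fitcirc(s,w,pts,.03,[0,0,-.0375],False,True))
plan([.5906,.1955,.17],-15)
E
```

```text
(array([-4.92874336e-04, -3.27836014e-05]), np.float64(0.00032906661719341165))
(array([-6.75464299e-03, -3.74545672e-05]), np.float64(0.0008288338638169088))
(array([-1.50875773e-03,  7.28654703e-06, -3.62196074e-02]), np.float64(0.0003252321273950363))
[0.009, 0.013, 0.253] [-0.002, 0.002, -0.002] 2
```

Emit:
play_rows([
  [[0.012,0.015,0.05],[0,0,0]],
  [[0.012,0.015,0.15],[0,0,0]],
  [[0.012,0.015,0.25],[0,0,0]],
  [[0.012,0.015,0.34],[0,0,0]],
  [[0.012,0.015,0.38],[0,0,0]],
  [[0.012,0.015,0.395],[0,0,0]],
  [[0.012,0.015,0.395],[0,0,0]],
  [[0.012,0.015,0.395],[0,0,0]],
  [[0.012,0.015,0.395],[0,0,0]],
])

```text
time: 9.45
tool_pos: [0.5934, 0.1977, 0.1375]
tcp_rot: [2.493, 1.91, 0.005]
wrist_force: [0.6, 0.0, -0.9]
width: 0.682
grip_force: 27.4
```

Emit:
play_rows([
  [[0,0,0.005],[0,0,0]],
  [[0,0,0.01],[0,0,0]],
  [[0,0,0.01],[0,0,0]],
  [[0,0,0.01],[0,0,0]],
])

```text
time: 9.78
tool_pos: [0.592, 0.1977, 0.1334]
tcp_rot: [2.493, 1.911, 0.001]
wrist_force: [0.1, 0.4, 0.1]
width: 0.683
grip_force: 27.4
```

```bash
python3 - <<'E'
from workcell import bot
s=bot.read_state();print(s['tool_pos'],s['wrist_force'],s['torque'],s['width'])
E
```

```text
[0.59200178 0.19767027 0.13337178] [0.1196237  0.41899115 0.07350052] [ 0.00571705 -0.01173351  0.01487313] 0.6830210528256064
```

Emit:
play_rows([
  [[0,0,0.004],[0,0,0]],
  [[0,0,0.008],[0,0,0]],
  [[0,0,0.008],[0,0,0]],
])

```text
time: 10.03
tool_pos: [0.5918, 0.1975, 0.1308]
tcp_rot: [-2.493, -1.911, 0.0]
wrist_force: [-1.4, 0.5, -1.1]
width: 0.683
grip_force: 27.4
```

Emit:
play_rows([
  [[0,0,0.004],[0,0,0]],
  [[0,0,0.004],[0,0,0]],
  [[0,0,0.004],[0,0,0]],
])

```text
time: 10.28
tool_pos: [0.5919, 0.1976, 0.1307]
tcp_rot: [2.493, 1.911, 0.0]
wrist_force: [-2.5, -0.7, 5.0]
width: 0.689
grip_force: 27.8
```

Contact at 5 N. Releasing and backing off.

Emit:
play_rows([
  [[0,0,-0.003],[0,0,0]],
  [[0,0,-0.003],[0,0,0]],
  [[0,0,-0.003],[0,0,0]],
  [[0,0,-0.003],[0,0,0]],
  [[0,0,-0.003],[0,0,0]],
  [[0,0,-0.003],[0,0,0]],
  [[0,0,-0.003],[0,0,0]],
], claw=1)

```text
time: 10.87
tool_pos: [0.5919, 0.1975, 0.1306]
tcp_rot: [-2.493, -1.911, 0.0]
wrist_force: [0.1, 0.7, 0.5]
width: 0.998
grip_force: 0.0
```

Emit:
play_rows([
  [[0,0,-0.05],[0,0,0]],
  [[0,0,-0.15],[0,0,0]],
  [[0,0,-0.3],[0,0,0]],
  [[0,0,-0.42],[0,0,0]],
  [[0,0,-0.42],[0,0,0]],
  [[0,0,-0.42],[0,0,0]],
  [[0,0,-0.42],[0,0,0]],
])

```text
time: 11.45
tool_pos: [0.5919, 0.1976, 0.2364]
tcp_rot: [2.493, 1.911, 0.001]
wrist_force: [-1.0, -0.2, 0.1]
width: 0.998
grip_force: 0.0
```

```bash
python3 - <<'E'
from h import *
from workcell import bot,cams
s=bot.read_state();w=cams.read_camera('wrist');pickle.dump((s,w),open('w5.pkl','wb'))
print(s['time'],s['tool_pos'],s['tcp_rot'])
cv2.imwrite('pics/w5.png',w['image'][:,:,::-1])
u=proj(s,w,np.array([.5906,.1955,.146]));print(u)
e=edges(w,*u,-180,180,55,85,60);print('plate',fitcirc(s,w,e,.055,[.59,.194,.146]))
u=proj(s,w,np.array([.5906,.1955,.168]));print(u)
e=edges(w,*u,-180,180,20,55,60);print('tin',fitcirc(s,w,e,.03,[.59,.194,.168]))
print(np.round(e[::6],1).tolist())
plan([.534,-.157,.23],-15)
E
```

```text
11.45 [0.59191616 0.19755099 0.23643197] [2.49303260e+00 1.91115526e+00 1.22616380e-03]
[254.64922083 189.72283835]
plate (array([0.59073435, 0.1956011 ]), np.float64(0.0012872676262395178))
[254.64913913 198.60405287]
tin (array([0.59151987, 0.19641864]), np.float64(0.005742453657313841))
[[218.60000610351562, 198.60000610351562], [223.5, 175.5], [242.89999389648438, 159.60000610351562], [268.79998779296875, 159.3000030517578], [287.6000061035156, 176.8000030517578], [291.29998779296875, 200.60000610351562], [296.79998779296875, 233.5], [260.79998779296875, 223.60000610351562], [235.0, 245.10000610351562], [207.5, 226.39999389648438]]
[-0.714, 0.074, 0.011] [-0.001, 0.0, -0.001] 5
[-0.714, 0.073, 0.01] [-0.001, 0.0, -0.001] 5
```

View pics/w5.png

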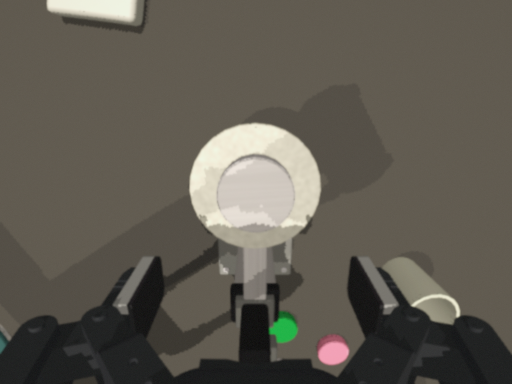

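The tin lies flat and free on the plate, at about (256,195) with the plate at (255,187). I'll measure the offset numerically.

```bash
python3 - <<'E'
from h import *
s,w=pickle.load(open('w5.pkl','rb'))
g=cv2.GaussianBlur(w['image'].astype(np.float32),(0,0),.8)
def ed(cx,cy,angs,r0,r1):
    o=[]
    for a in np.radians(angs):
        rr=np.arange(r0,r1,.25);X=(cx+rr*np.cos(a)).astype(np.float32);Y=(cy+rr*np.sin(a)).astype(np.float32)
        v=cv2.remap(g,X[None],Y[None],1)[0];k=np.argmax(np.abs(np.gradient(v,axis=0)).sum(1));o.append((X[k],Y[k]))
    return o
e=ed(256,195,np.linspace(-20,200,45),32,46)
print(np.round(e[::4],1).tolist());print('tin',fitcirc(s,w,e,.03,[.59,.194,.168]),fitcirc(s,w,e,.03,[.59,.194,.168],False))
e=ed(255,188,np.r_[np.linspace(-190,10,40),np.linspace(120,190,15)],56,76)
print('plate',fitcirc(s,w,e,.055,[.59,.194,.146]))
E
```

```text
[[292.6000061035156, 181.6999969482422], [294.20001220703125, 195.0], [292.6000061035156, 208.3000030517578], [291.0, 224.39999389648438], [273.5, 225.3000030517578], [262.5, 231.6999969482422], [249.60000610351562, 231.39999389648438], [237.89999389648438, 226.39999389648438], [221.0, 224.39999389648438], [218.60000610351562, 208.60000610351562], [215.8000030517578, 195.0], [217.6999969482422, 181.10000610351562]]
tin (array([0.59145819, 0.19700577]), np.float64(0.001587469749803247)) (array([0.59213779, 0.19955618, 0.17350097]), np.float64(0.0013637554770746525))
plate (array([0.59076332, 0.19559687]), np.float64(0.0002475096321254093))
```

Offset is about 1.5 mm, which is fine. Now the small tin.

Emit:
play_rows([
  [[-0.15,0.015,0],[0,0,0]],
  [[-0.3,0.03,0],[0,0,0]],
  [[-0.45,0.045,0],[0,0,0]],
  [[-0.6,0.06,0],[0,0,0]],
  [[-0.714,0.074,0],[0,0,0]],
])

```text
time: 11.92
tool_pos: [0.5612, 0.018, 0.2336]
tcp_rot: [-2.492, -1.91, 0.006]
wrist_force: [-0.4, -0.4, 0.7]
width: 1.001
grip_force: 0.0
```

Emit:
play_rows([
  [[-0.15,0.015,0],[0,0,0]],
  [[-0.3,0.03,0],[0,0,0]],
  [[-0.45,0.045,0],[0,0,0]],
  [[-0.6,0.06,0.1],[0,0,0]],
  [[-0.714,0.074,0.2],[0,0,0]],
  [[-0.714,0.074,0.2],[0,0,0]],
  [[-0.714,0.074,0.2],[0,0,0]],
  [[-0.714,0.074,0.2],[0,0,0]],
])

```text
time: 12.58
tool_pos: [0.5341, -0.1563, 0.1846]
tcp_rot: [-2.492, -1.909, 0.002]
wrist_force: [0.6, 0.4, 0.3]
width: 1.001
grip_force: 0.0
```

```bash
python3 - <<'E'
from h import *
from workcell import bot,cams
s=bot.read_state();w=cams.read_camera('wrist');pickle.dump((s,w),open('w6.pkl','wb'))
print(s['time'],s['tool_pos'],s['tcp_rot'])
wblobs(s,w,[.018])
u=proj(s,w,np.array([.5335,-.157,.018]));e=edges(w,*u,-180,180,15,45,60);x,r=fitcirc(s,w,e,.023,[.5335,-.157,.018]);print(u,x,r)
plan([x[0],x[1],-.011],-15)
E
```

```text
12.5833 [ 0.53409205 -0.15633339  0.1845511 ] [-2.49198760e+00 -1.90861419e+00  1.62712551e-03]
[405, 0, 107, 17, 1133] [450.2   5.6] [[0.7553, -0.0516]]
[315, 96, 48, 48, 1793] [338.9 119.2] [[0.6279, -0.1318]]
[232, 142, 47, 47, 1721] [255.3 164.9] [[0.5336, -0.1559]]
[114, 257, 39, 57, 650] [132.  284.3] [[0.3495, -0.2602]]
[358, 256, 32, 44, 492] [374.5 276.4] [[0.6364, -0.3259]]
[255.5226793  165.92139935] [ 0.53329166 -0.15633225] 0.0009190943268459494
[-0.003, -0.006, 0.787] [-0.001, -0.001, -0.001] 5
```

Emit:
play_rows([
  [[0,-0.004,0.16],[0,0,0]],
  [[0,-0.004,0.32],[0,0,0]],
  [[0,-0.004,0.48],[0,0,0]],
  [[0,-0.004,0.62],[0,0,0]],
  [[0,-0.004,0.7],[0,0,0]],
  [[0,-0.004,0.75],[0,0,0]],
  [[0,-0.004,0.78],[0,0,0]],
  [[0,-0.004,0.78],[0,0,0]],
  [[0,-0.004,0.78],[0,0,0]],
])

```text
time: 13.38
tool_pos: [0.5356, -0.1565, -0.0078]
tcp_rot: [2.491, 1.911, 0.002]
wrist_force: [0.7, 0.1, 0.3]
width: 0.999
grip_force: 0.0
```

Emit:
play_rows([
  [[0,0,0],[0,0,0]],
  [[0,0,0],[0,0,0]],
  [[0,0,0],[0,0,0]],
  [[0,0,0],[0,0,0]],
  [[0,0,0],[0,0,0]],
  [[0,0,0],[0,0,0]],
  [[0,0,0],[0,0,0]],
  [[0,0,0],[0,0,0]],
  [[0,0,0],[0,0,0]],
], claw=-1, newtons=25)

```text
time: 14.13
tool_pos: [0.5347, -0.157, -0.008]
tcp_rot: [2.492, 1.91, 0.001]
wrist_force: [-0.9, 0.3, 6.7]
width: 0.003
grip_force: 3.1
```

The fingers closed on top of the tin, which shows the shut tips are about 26 mm behind the TCP. I'll lift a little, open and recheck.

Emit:
play_rows([
  [[0,0,-0.04],[0,0,0]],
  [[0,0,-0.04],[0,0,0]],
  [[0,0,-0.04],[0,0,0]],
  [[0,0,-0.04],[0,0,0]],
  [[0,0,-0.04],[0,0,0]],
  [[0,0,-0.04],[0,0,0]],
  [[0,0,-0.04],[0,0,0]],
  [[0,0,-0.04],[0,0,0]],
  [[0,0,-0.04],[0,0,0]],
  [[0,0,-0.04],[0,0,0]],
], claw=1)

```text
time: 14.97
tool_pos: [0.5339, -0.1565, 0.0006]
tcp_rot: [-2.493, -1.911, 0.0]
wrist_force: [0.2, 0.4, -0.7]
width: 1.0
grip_force: 0.0
```

```bash
python3 - <<'E'
from h import *
from workcell import bot,cams
s=bot.read_state();w=cams.read_camera('wrist')
print(s['time'],s['tool_pos'],s['width'])
wblobs(s,w,[.018])
u=proj(s,w,np.array([.5335,-.157,.018]));e=edges(w,*u,-180,180,30,70,60);x,r=fitcirc(s,w,e,.023,[.5335,-.157,.018]);print(u,x,r)
plan([x[0],x[1],-.022],-15)
E
```

```text
14.9667 [ 0.53386466 -0.15652276  0.00064854] 0.9999698466308772
[381, 111, 95, 96, 7007] [427.9 158.7] [[0.6271, -0.1311]]
[209, 199, 92, 89, 6245] [254.5 244. ] [[0.534, -0.153]]
[115, 257, 38, 57, 602] [132.6 283.5] [[0.4626, -0.1595]]
[359, 257, 38, 57, 602] [378.  283.5] [[0.5933, -0.1948]]
[255.5931027  250.71197535] [ 0.53319397 -0.15629425] 0.0006430341992824477
[0.0, -0.003, 0.091] [-0.0, 0.0, -0.001] 1
```

Emit:
play_rows([
  [[0,-0.003,0.04],[0,0,0]],
  [[0,-0.003,0.07],[0,0,0]],
  [[0,-0.003,0.088],[0,0,0]],
  [[0,-0.003,0.088],[0,0,0]],
  [[0,-0.003,0.088],[0,0,0]],
])

```text
time: 15.43
tool_pos: [0.5324, -0.1561, -0.0222]
tcp_rot: [-2.492, -1.91, 0.002]
wrist_force: [0.1, 0.4, 0.1]
width: 1.001
grip_force: 0.0
```

Emit:
play_rows([
  [[0,0,0],[0,0,0]],
  [[0,0,0],[0,0,0]],
  [[0,0,0],[0,0,0]],
  [[0,0,0],[0,0,0]],
  [[0,0,0],[0,0,0]],
  [[0,0,0],[0,0,0]],
  [[0,0,0],[0,0,0]],
  [[0,0,0],[0,0,0]],
  [[0,0,0],[0,0,0]],
], claw=-1, newtons=25)

```text
time: 16.18
tool_pos: [0.5337, -0.1566, -0.0206]
tcp_rot: [2.493, 1.911, 0.001]
wrist_force: [-1.2, 0.2, 5.7]
width: 0.526
grip_force: 25.8
```

Emit:
play_rows([
  [[0,0,-0.02],[0,0,0]],
  [[0,0,-0.08],[0,0,0]],
  [[0,0,-0.2],[0,0,0]],
  [[0,0,-0.32],[0,0,0]],
  [[0,0,-0.44],[0,0,0]],
  [[0,0,-0.56],[0,0,0]],
  [[0,0,-0.68],[0,0,0]],
  [[0,0,-0.8],[0,0,0]],
  [[0,0,-0.92],[0,0,0]],
  [[0,0,-1],[0,0,0]],
  [[0,0,-1],[0,0,0]],
  [[0,0,-1],[0,0,0]],
  [[0,0,-1],[0,0,0]],
])

```text
time: 17.27
tool_pos: [0.5322, -0.1561, 0.2272]
tcp_rot: [-2.492, -1.91, 0.002]
wrist_force: [0.2, 0.2, -1.4]
width: 0.523
grip_force: 25.8
```

```bash
python3 - <<'E'
from h import *
from workcell import bot,cams
s=bot.read_state();print(s['tool_pos'],s['width'])
plan([.5913,.1966,.229],-15)
E
```

```text
[ 0.53222871 -0.15605219  0.22722705] 0.5227657020566888
[0.712, -0.069, -0.003] [-0.001, -0.0, -0.001] 5
[0.712, -0.069, -0.003] [-0.001, -0.0, -0.001] 5
```

Emit:
play_rows([
  [[0.1,-0.01,0],[0,0,0]],
  [[0.25,-0.025,0],[0,0,0]],
  [[0.4,-0.04,0],[0,0,0]],
  [[0.55,-0.055,0],[0,0,0]],
  [[0.712,-0.072,0],[0,0,0]],
])

```text
time: 17.68
tool_pos: [0.5604, 0.0213, 0.2258]
tcp_rot: [-2.492, -1.908, 0.006]
wrist_force: [0.6, -0.2, -0.1]
width: 0.524
grip_force: 25.8
```

Emit:
play_rows([
  [[0.15,-0.015,0],[0,0,0]],
  [[0.3,-0.03,0],[0,0,0]],
  [[0.45,-0.045,0],[0,0,0]],
  [[0.6,-0.06,0],[0,0,0]],
  [[0.68,-0.068,0],[0,0,0]],
  [[0.712,-0.072,0],[0,0,0]],
  [[0.712,-0.072,0],[0,0,0]],
  [[0.712,-0.072,0],[0,0,0]],
  [[0.712,-0.072,0],[0,0,0]],
  [[0.712,-0.072,0],[0,0,0]],
  [[0.712,-0.072,0],[0,0,0]],
])

```text
time: 18.6
tool_pos: [0.5909, 0.1953, 0.2288]
tcp_rot: [2.495, 1.909, -0.0]
wrist_force: [-0.7, 0.4, -0.4]
width: 0.523
grip_force: 25.8
```

```bash
python3 - <<'E'
from h import *
from workcell import bot,cams
w=None
for i in range(2):
    s=bot.read_state();w=cams.read_camera('wrist');print(s['time'],s['tool_pos'],s['tcp_rot'],s['width'])
    u=proj(s,w,np.array([.5907,.1956,.146]))
    e=edges(w,*u,-185,5,50,85,50);print('plate',u,fitcirc(s,w,e,.055,[.59,.194,.146]))
pickle.dump((s,w),open('w7.pkl','wb'))
cv2.imwrite('pics/w7.png',w['image'][:,:,::-1])
plan([.5913,.1966,.152],-15)
E
```

```text
18.6 [0.59090645 0.1952759  0.22876914] [ 2.49492291e+00  1.90888671e+00 -3.85559320e-04] 0.5229056521620551
plate [255.28188341 189.5615342 ] (array([0.59056882, 0.19542474]), np.float64(0.0002402634101257903))
18.65 [0.59096765 0.19547938 0.22892826] [2.49472318e+00 1.90913178e+00 8.71393465e-05] 0.5280968070065218
plate [255.25475426 189.77255409] (array([0.59058626, 0.19537698]), np.float64(0.00022183924679079246))
[0.004, -0.0, 0.308] [0.0, -0.0, -0.003] 2
```

View pics/w7.png

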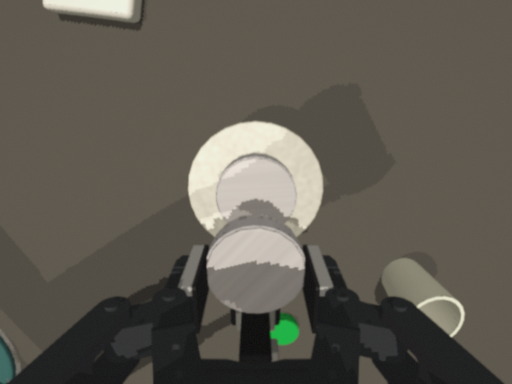

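The held small tin is at (256,266), x 207–305 and bottom at y 314. The large tin's upper rim spans x 216–296, centred on 256.

```bash
python3 - <<'E'
from h import *
s,w=pickle.load(open('w7.pkl','rb'))
g=cv2.GaussianBlur(w['image'].astype(np.float32),(0,0),.8)
def ed(cx,cy,angs,r0,r1):
    o=[]
    for a in np.radians(angs):
        rr=np.arange(r0,r1,.25);X=(cx+rr*np.cos(a)).astype(np.float32);Y=(cy+rr*np.sin(a)).astype(np.float32)
        v=cv2.remap(g,X[None],Y[None],1)[0];k=np.argmax(np.abs(np.gradient(v,axis=0)).sum(1));o.append((X[k],Y[k]))
    return o
e=ed(256,266,np.linspace(35,145,30),42,54)
print(np.round(e[::5],1).tolist(),fitcirc(s,w,e,.023,[0,0,-.039],True,True))
print('proj of tool(0,0,-.039)',proj(dict(s,tool_pos=np.zeros(3),tcp_rot=np.zeros(3)),w,np.array([0,0,-.039])))
e=ed(256,196,np.r_[np.linspace(-20,25,20),np.linspace(155,200,20)],32,50)
print(np.round(e[::4],1).tolist(),'tin',fitcirc(s,w,e,.03,[.59,.194,.168]))
E
```

```text
[[296.29998779296875, 294.20001220703125], [284.5, 305.20001220703125], [269.8999938964844, 311.3999938964844], [254.39999389648438, 313.5], [238.89999389648438, 310.8999938964844], [224.3000030517578, 304.0]] (array([-0.00019078, -0.00044487]), np.float64(0.00011802126603844427))
proj of tool(0,0,-.039) [256.19197578 272.45742976]
[[294.29998779296875, 182.10000610351562], [296.1000061035156, 188.60000610351562], [296.20001220703125, 195.3000030517578], [296.29998779296875, 202.0], [294.79998779296875, 208.5], [219.5, 213.0], [216.5, 207.0], [215.1999969482422, 200.3000030517578], [214.3000030517578, 193.5], [215.8000030517578, 186.8000030517578]] tin (array([0.59137682, 0.19686092]), np.float64(0.0005459882673349294))
```

Emit:
play_rows([
  [[0.004,0.001,0.05],[0,0,0]],
  [[0.004,0.001,0.14],[0,0,0]],
  [[0.004,0.001,0.22],[0,0,0]],
  [[0.004,0.001,0.27],[0,0,0]],
  [[0.004,0.001,0.3],[0,0,0]],
  [[0.004,0.001,0.31],[0,0,0]],
  [[0.004,0.001,0.31],[0,0,0]],
  [[0.004,0.001,0.31],[0,0,0]],
])

```text
time: 19.37
tool_pos: [0.5921, 0.1979, 0.1521]
tcp_rot: [2.493, 1.911, 0.002]
wrist_force: [-0.4, 0.5, -0.1]
width: 0.52
grip_force: 25.8
```

Emit:
play_rows([
  [[0,0,0.004],[0,0,0]],
  [[0,0,0.008],[0,0,0]],
  [[0,0,0.008],[0,0,0]],
  [[0,0,0.008],[0,0,0]],
])

```text
time: 19.7
tool_pos: [0.5917, 0.1978, 0.1498]
tcp_rot: [2.493, 1.911, 0.001]
wrist_force: [0.5, 0.5, -0.5]
width: 0.519
grip_force: 25.8
```

Emit:
play_rows([
  [[0,0,0.004],[0,0,0]],
  [[0,0,0.004],[0,0,0]],
  [[0,0,0.004],[0,0,0]],
])

```text
time: 19.95
tool_pos: [0.5913, 0.1977, 0.1482]
tcp_rot: [-2.493, -1.911, 0.0]
wrist_force: [0.9, -0.7, -0.9]
width: 0.522
grip_force: 25.8
```

Emit:
play_rows([
  [[0,0,0.004],[0,0,0]],
  [[0,0,0.004],[0,0,0]],
  [[0,0,0.004],[0,0,0]],
])

```text
time: 20.2
tool_pos: [0.5916, 0.1977, 0.1474]
tcp_rot: [2.493, 1.911, 0.001]
wrist_force: [0.5, -0.0, 1.0]
width: 0.525
grip_force: 25.9
```

Emit:
play_rows([
  [[0,0,0.004],[0,0,0]],
  [[0,0,0.004],[0,0,0]],
  [[0,0,0.004],[0,0,0]],
])

```text
time: 20.45
tool_pos: [0.5916, 0.1977, 0.1474]
tcp_rot: [2.493, 1.911, 0.001]
wrist_force: [-2.4, -0.6, 5.4]
width: 0.526
grip_force: 26.2
```

Contact. Releasing and raising.

Emit:
play_rows([
  [[0,0,-0.003],[0,0,0]],
  [[0,0,-0.003],[0,0,0]],
  [[0,0,-0.003],[0,0,0]],
  [[0,0,-0.003],[0,0,0]],
  [[0,0,-0.003],[0,0,0]],
  [[0,0,-0.003],[0,0,0]],
  [[0,0,-0.003],[0,0,0]],
], claw=1)

```text
time: 21.03
tool_pos: [0.5913, 0.1976, 0.1468]
tcp_rot: [-2.493, -1.911, 0.0]
wrist_force: [-0.5, -0.1, 0.1]
width: 0.998
grip_force: 0.0
```

Emit:
play_rows([
  [[0,0,-0.05],[0,0,0]],
  [[0,0,-0.15],[0,0,0]],
  [[0,0,-0.3],[0,0,0]],
  [[0,0,-0.36],[0,0,0]],
  [[0,0,-0.36],[0,0,0]],
  [[0,0,-0.36],[0,0,0]],
  [[0,0,-0.36],[0,0,0]],
])

```text
time: 21.62
tool_pos: [0.591, 0.1975, 0.2367]
tcp_rot: [-2.493, -1.911, 0.001]
wrist_force: [-0.5, -0.9, -0.3]
width: 1.007
grip_force: 0.0
```

```bash
python3 - <<'E'
from h import *
from workcell import bot,cams
s=bot.read_state();w=cams.read_camera('wrist');pickle.dump((s,w),open('w8.pkl','wb'))
t=cams.read_camera('top')
print(s['time'],s['tool_pos'],s['tcp_rot'])
g=cv2.GaussianBlur(w['image'].astype(np.float32),(0,0),.8)
def ed(cx,cy,angs,r0,r1):
    o=[]
    for a in np.radians(angs):
        rr=np.arange(r0,r1,.25);X=(cx+rr*np.cos(a)).astype(np.float32);Y=(cy+rr*np.sin(a)).astype(np.float32)
        v=cv2.remap(g,X[None],Y[None],1)[0];k=np.argmax(np.abs(np.gradient(v,axis=0)).sum(1));o.append((X[k],Y[k]))
    return o
for n,z,r in(('plate',.146,.055),('large',.168,.03),('small',.186,.023)):
    u=proj(s,w,np.array([.591,.197,z]));rp=proj(s,w,np.array([.591+r,.197,z]))[0]-u[0]
    e=ed(*u,np.r_[np.linspace(-190,10,60),np.linspace(140,170,10),np.linspace(10,40,10)] if n=='plate' else np.linspace(-15,195,60),rp*.88,rp*1.12)
    print(n,u,rp,fitcirc(s,w,e,r,[.591,.197,z]))
a=cv2.resize(w['image'][110:260,170:340],None,fx=3,fy=3,interpolation=2)
cv2.imwrite('pics/w8.png',a[:,:,::-1])
# tower axis toward plate from top view re-check
E
```

```text
21.6167 [0.59097359 0.19752573 0.23669966] [-2.49308342e+00 -1.91116472e+00  1.11455433e-03]
plate [255.87588831 187.454042  ] 64.62667457633304 (array([0.59067071, 0.19551459]), np.float64(0.0003529212329092467))
large [255.93866756 196.1831801 ] 37.99585272379949 (array([0.59129395, 0.19697044]), np.float64(0.0013720775883201068))
small [255.99822636 204.47422299] 31.19868541812761 (array([0.5910139 , 0.19716946]), np.float64(0.0008134098565175438))
```

View pics/w8.png

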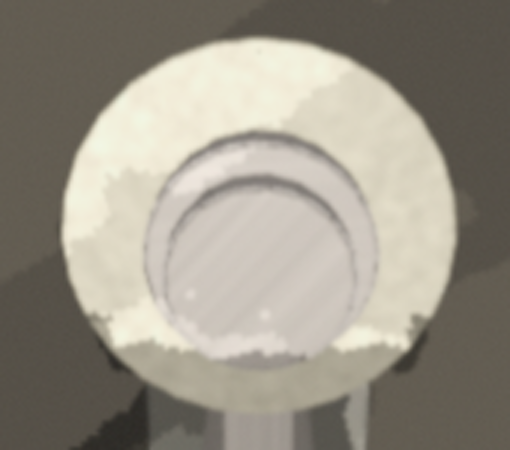

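Small on large agrees within 0.3 mm, and the stack is about 1.5 mm from the plate's centre, flat and released. Next I'll measure the arm's direction to place the grip.

```bash
python3 - <<'E'
from h import *
s,w=pickle.load(open('w8.pkl','rb'))
im=w['image'].astype(int)
for y in range(249,296,6): print(y,im[y,205:310:3].min(1).tolist())
E
```

```text
249 [68, 47, 40, 40, 40, 71, 77, 77, 78, 77, 77, 85, 96, 118, 148, 145, 145, 146, 143, 146, 143, 105, 97, 79, 77, 78, 79, 133, 137, 103, 83, 81, 81, 82, 82]
255 [40, 42, 39, 40, 41, 72, 86, 98, 99, 94, 94, 94, 97, 114, 147, 145, 146, 146, 143, 147, 143, 105, 98, 83, 77, 78, 77, 108, 138, 98, 82, 82, 83, 82, 81]
261 [39, 42, 48, 52, 62, 121, 100, 98, 99, 100, 100, 96, 99, 114, 148, 144, 146, 146, 142, 145, 143, 105, 99, 90, 88, 83, 89, 87, 125, 89, 83, 82, 81, 81, 81]
267 [74, 80, 81, 81, 81, 119, 147, 130, 104, 99, 98, 97, 99, 114, 146, 145, 145, 144, 143, 144, 140, 105, 100, 96, 99, 100, 120, 117, 96, 62, 80, 82, 82, 81, 81]
273 [81, 83, 82, 81, 83, 96, 140, 142, 108, 92, 93, 97, 98, 114, 146, 145, 145, 141, 113, 114, 113, 103, 100, 97, 93, 92, 93, 93, 88, 53, 48, 51, 76, 81, 81]
279 [81, 82, 82, 81, 82, 81, 81, 81, 82, 83, 80, 97, 96, 113, 146, 136, 122, 115, 111, 114, 114, 102, 99, 97, 57, 52, 50, 50, 52, 51, 51, 51, 50, 75, 82]
285 [81, 81, 81, 82, 83, 81, 80, 82, 82, 37, 18, 17, 18, 70, 116, 115, 115, 114, 111, 115, 113, 38, 18, 17, 12, 44, 52, 50, 51, 50, 51, 55, 77, 82, 80]
291 [82, 82, 82, 81, 81, 81, 81, 81, 81, 23, 21, 18, 20, 69, 115, 114, 116, 114, 110, 113, 117, 43, 25, 24, 25, 36, 50, 51, 50, 50, 74, 83, 82, 82, 82]
```

```bash
python3 - <<'E'
from h import *
s,d=pickle.load(open('a.pkl','rb'));t=d['top'];im=t['image']
# arm centreline in top view between plate and grip, at z~.14; sample perpendicular
p=np.array([.5883,.1943]);u=np.array([-.259,-.966]);n=np.array([.966,-.259])
g=cv2.GaussianBlur(im.min(2).astype(np.float32),(0,0),.7)
for l in(.062,.07,.078,.086,.094):
    q=np.arange(-.02,.0201,.0005);uv=np.array([proj(s,t,np.r_[p+u*l+n*k,.144]) for k in q]).astype(np.float32)
    v=cv2.remap(g,uv[None,:,0],uv[None,:,1],1)[0];gr=np.gradient(v);a,b=q[gr[:40].argmax()],q[40+gr[40:].argmin()];print(l,a,b,(a+b)/2)
plan([.557,.070,.237],-15)
E
```

```text
0.062 -0.009999999999999992 0.010500000000000027 0.00025000000000001757
0.07 -0.010499999999999992 0.010000000000000026 -0.0002499999999999829
0.078 -0.010499999999999992 0.010500000000000027 1.734723475976807e-17
0.086 -0.010499999999999992 0.011500000000000028 0.0005000000000000178
0.094 -0.011499999999999993 0.011500000000000028 1.734723475976807e-17
[-0.526, 0.004, -0.006] [-0.003, 0.002, -0.001] 4
```

Yaw is confirmed at -15°, with the arm's centreline in line with tool x. I'll move over the grip, straddle it and pinch gently.

Emit:
play_rows([
  [[-0.1,0.001,-0.02],[0,0,0]],
  [[-0.22,0.001,-0.02],[0,0,0]],
  [[-0.34,0.001,-0.02],[0,0,0]],
  [[-0.45,0.001,-0.02],[0,0,0]],
  [[-0.528,0.001,0],[0,0,0]],
  [[-0.528,0.001,0],[0,0,0]],
  [[-0.528,0.001,0],[0,0,0]],
  [[-0.528,0.001,0],[0,0,0]],
  [[-0.528,0.001,0],[0,0,0]],
  [[-0.528,0.001,0],[0,0,0]],
])

```text
time: 22.55
tool_pos: [0.5576, 0.0711, 0.2369]
tcp_rot: [-2.492, -1.913, 0.0]
wrist_force: [0.1, -0.8, 0.5]
width: 1.0
grip_force: 0.0
```

```bash
python3 - <<'E'
from h import *
from workcell import bot,cams
s=bot.read_state();w=cams.read_camera('wrist');pickle.dump((s,w),open('w9.pkl','wb'))
print(s['time'],s['tool_pos'],s['tcp_rot'])
print(proj(s,w,np.array([.557,.0699,.205])),proj(s,w,np.array([.557,.0699,.141])))
im=w['image'].astype(int)
for y in range(100,301,8): print(y,im[y,200:316:4].min(1).tolist())
plan([.557,.070,.141],-15)
E
```

```text
22.55 [0.55758296 0.07113437 0.23685927] [-2.49180861e+00 -1.91266007e+00  7.98559411e-05]
[255.44211338 215.74156409] [255.3469299  186.60810051]
100 [73, 74, 73, 73, 67, 45, 45, 45, 45, 46, 63, 206, 203, 204, 204, 204, 200, 162, 36, 36, 38, 38, 47, 45, 65, 74, 74, 71, 65]
108 [74, 73, 74, 75, 74, 73, 46, 45, 45, 47, 62, 205, 203, 204, 203, 203, 200, 159, 36, 35, 33, 37, 50, 67, 64, 65, 64, 64, 64]
116 [74, 74, 74, 74, 73, 74, 74, 73, 63, 45, 62, 204, 203, 204, 202, 202, 200, 158, 36, 38, 58, 65, 65, 66, 64, 64, 65, 63, 65]
124 [73, 74, 72, 73, 147, 149, 148, 149, 148, 148, 149, 203, 203, 203, 202, 202, 199, 162, 128, 128, 128, 128, 128, 127, 98, 65, 64, 64, 66]
132 [74, 74, 73, 73, 147, 190, 180, 151, 141, 130, 131, 203, 203, 204, 202, 201, 200, 154, 129, 129, 129, 144, 171, 132, 96, 63, 65, 64, 65]
140 [73, 74, 73, 70, 128, 128, 129, 128, 128, 128, 119, 183, 180, 182, 180, 179, 180, 145, 123, 128, 129, 130, 130, 129, 84, 64, 64, 64, 64]
148 [64, 64, 64, 65, 121, 128, 127, 126, 127, 111, 112, 178, 181, 181, 180, 179, 178, 140, 112, 125, 127, 129, 128, 128, 75, 65, 66, 65, 65]
156 [
[... 1695 characters left out ...]
, 44, 24, 23, 22, 25, 32, 31, 30, 74, 75, 72, 73]
268 [74, 74, 73, 73, 73, 74, 75, 68, 43, 47, 42, 45, 46, 46, 44, 45, 45, 45, 46, 45, 45, 45, 50, 73, 74, 74, 74, 75, 73]
276 [74, 74, 74, 73, 73, 74, 73, 73, 65, 46, 45, 44, 45, 45, 45, 45, 45, 46, 46, 43, 47, 45, 45, 53, 74, 73, 73, 75, 73]
284 [74, 73, 74, 73, 75, 74, 73, 74, 73, 66, 46, 46, 45, 45, 44, 46, 45, 45, 46, 43, 45, 45, 44, 45, 45, 71, 73, 73, 73]
292 [73, 75, 74, 73, 74, 74, 73, 74, 73, 73, 65, 45, 44, 45, 45, 46, 46, 46, 45, 47, 46, 45, 46, 47, 72, 74, 73, 74, 75]
300 [75, 73, 72, 74, 74, 73, 73, 72, 47, 45, 46, 45, 45, 45, 44, 45, 46, 44, 46, 46, 48, 71, 73, 75, 74, 73, 74, 73, 74]
[-0.005, -0.001, 0.384] [-0.0, -0.0, 0.001] 3
```

The grip top is centred at about px (255,213), matching the predicted (255,216), and the button is on the +image-x side. Descending.

Emit:
play_rows([
  [[-0.003,-0.001,0.1],[0,0,0]],
  [[-0.003,-0.001,0.2],[0,0,0]],
  [[-0.003,-0.001,0.28],[0,0,0]],
  [[-0.003,-0.001,0.33],[0,0,0]],
  [[-0.003,-0.001,0.36],[0,0,0]],
  [[-0.003,-0.001,0.376],[0,0,0]],
  [[-0.003,-0.001,0.376],[0,0,0]],
  [[-0.003,-0.001,0.376],[0,0,0]],
])

```text
time: 23.27
tool_pos: [0.5578, 0.0697, 0.1441]
tcp_rot: [2.492, 1.911, 0.002]
wrist_force: [-0.0, -0.1, -0.1]
width: 0.999
grip_force: 0.0
```

Emit:
play_rows([
  [[0,0,0],[0,0,0]],
  [[0,0,0],[0,0,0]],
  [[0,0,0],[0,0,0]],
  [[0,0,0],[0,0,0]],
  [[0,0,0],[0,0,0]],
  [[0,0,0],[0,0,0]],
  [[0,0,0],[0,0,0]],
  [[0,0,0],[0,0,0]],
  [[0,0,0],[0,0,0]],
  [[0,0,0],[0,0,0]],
  [[0,0,0],[0,0,0]],
  [[0,0,0],[0,0,0]],
], claw=-1, newtons=40)

```text
time: 24.27
tool_pos: [0.5567, 0.0697, 0.1441]
tcp_rot: [-2.493, -1.911, -0.0]
wrist_force: [-3.3, 0.5, 6.6]
width: 0.301
grip_force: 42.2
```

Width corresponds to 26 mm, so the button is in. I'll pull up gently and check the force.

Emit:
play_rows([
  [[0,0,-0.008],[0,0,0]],
  [[0,0,-0.02],[0,0,0]],
  [[0,0,-0.036],[0,0,0]],
  [[0,0,-0.052],[0,0,0]],
  [[0,0,-0.068],[0,0,0]],
  [[0,0,-0.08],[0,0,0]],
], newtons=50)

```text
time: 24.77
tool_pos: [0.5566, 0.0697, 0.163]
tcp_rot: [-2.493, -1.911, 0.001]
wrist_force: [2.6, 1.7, -8.1]
width: 0.299
grip_force: 49.7
```

```bash
python3 - <<'E'
from h import *
from workcell import bot,cams
s=bot.read_state();t=cams.read_camera('scene');d=pickle.load(open('a.pkl','rb'))[1]['scene']
print(s['tool_pos'],s['wrist_force'],s['width'])
for c in(d,t):
    im=c['image'].astype(int);print(im[150:215:2,311].min(1).tolist()); print(im[150:215:2,325].min(1).tolist())
E
```

```text
[0.55661732 0.06965572 0.16303495] [ 2.61075177  1.7258866  -8.09589931] 0.29921164877074197
[92, 92, 78, 41, 80, 79, 80, 78, 79, 80, 90, 88, 236, 254, 254, 254, 253, 253, 253, 253, 254, 254, 254, 149, 96, 94, 97, 91, 92, 93, 91, 91, 91]
[92, 91, 90, 76, 37, 80, 73, 79, 76, 76, 76, 94, 93, 93, 100, 240, 253, 254, 254, 254, 253, 236, 93, 90, 90, 93, 89, 90, 90, 92, 90, 93, 92]
[94, 90, 90, 89, 92, 91, 92, 193, 253, 252, 253, 252, 130, 133, 246, 151, 136, 135, 253, 254, 251, 100, 88, 90, 93, 93, 88, 94, 87, 94, 92, 91, 91]
[92, 91, 92, 90, 90, 90, 90, 89, 94, 93, 92, 95, 239, 253, 254, 254, 253, 254, 253, 186, 93, 89, 90, 91, 91, 95, 91, 92, 91, 90, 89, 92, 91]
```

The plate rises with the grip at about 8 N load. Continuing to the top.

Emit:
play_rows([
  [[0,0,-0.012],[0,0,0]],
  [[0,0,-0.03],[0,0,0]],
  [[0,0,-0.05],[0,0,0]],
  [[0,0,-0.07],[0,0,0]],
  [[0,0,-0.09],[0,0,0]],
  [[0,0,-0.11],[0,0,0]],
  [[0,0,-0.13],[0,0,0]],
  [[0,0,-0.15],[0,0,0]],
  [[0,0,-0.17],[0,0,0]],
  [[0,0,-0.19],[0,0,0]],
  [[0,0,-0.21],[0,0,0]],
  [[0,0,-0.23],[0,0,0]],
  [[0,0,-0.25],[0,0,0]],
  [[0,0,-0.265],[0,0,0]],
  [[0,0,-0.28],[0,0,0]],
  [[0,0,-0.29],[0,0,0]],
  [[0,0,-0.3],[0,0,0]],
  [[0,0,-0.3],[0,0,0]],
  [[0,0,-0.3],[0,0,0]],
])

```text
time: 26.4
tool_pos: [0.5567, 0.0696, 0.2385]
tcp_rot: [-2.493, -1.911, 0.0]
wrist_force: [-3.1, 4.7, -5.5]
width: 0.295
grip_force: 50.2
```

Emit:
play_rows([
  [[0,0,-0.006],[0,0,0]],
  [[0,0,-0.012],[0,0,0]],
  [[0,0,-0.016],[0,0,0]],
  [[0,0,-0.016],[0,0,0]],
  [[0,0,-0.016],[0,0,0]],
])

```text
time: 26.82
tool_pos: [0.5566, 0.0696, 0.2423]
tcp_rot: [-2.493, -1.911, 0.0]
wrist_force: [-2.8, 5.6, -6.1]
width: 0.298
grip_force: 50.2
```

Emit:
play_rows([
  [[0,0,-0.004],[0,0,0]],
  [[0,0,-0.008],[0,0,0]],
  [[0,0,-0.008],[0,0,0]],
  [[0,0,-0.008],[0,0,0]],
])

```text
time: 27.15
tool_pos: [0.5567, 0.0696, 0.2442]
tcp_rot: [-2.493, -1.911, 0.0]
wrist_force: [-1.4, 4.5, -6.8]
width: 0.295
grip_force: 51.4
```

Emit:
play_rows([
  [[0,0,-0.004],[0,0,0]],
  [[0,0,-0.004],[0,0,0]],
  [[0,0,-0.004],[0,0,0]],
  [[0,0,-0.004],[0,0,0]],
])

```text
time: 27.48
tool_pos: [0.5566, 0.0696, 0.2442]
tcp_rot: [-2.493, -1.911, 0.001]
wrist_force: [0.9, 5.2, -10.5]
width: 0.295
grip_force: 51.0
```

z has stopped 100 mm above the start and the force is rising, so this is the hard stop. I'll add a slight preload and check the stack.

Emit:
play_rows([
  [[0,0,-0.004],[0,0,0]],
  [[0,0,-0.004],[0,0,0]],
  [[0,0,-0.004],[0,0,0]],
  [[0,0,-0.004],[0,0,0]],
  [[0,0,-0.004],[0,0,0]],
  [[0,0,-0.004],[0,0,0]],
])

```text
time: 27.98
tool_pos: [0.5566, 0.0696, 0.2442]
tcp_rot: [-2.492, -1.911, 0.002]
wrist_force: [2.0, 5.4, -14.6]
width: 0.3
grip_force: 50.7
```

```bash
python3 - <<'E'
from h import *
from workcell import bot,cams
s=bot.read_state();w=cams.read_camera('scene');t=cams.read_camera('top')
print(s['time'],s['tool_pos'],s['wrist_force'],s['width'],s['grip_force'])
o=pickle.load(open('a.pkl','rb'))[1]
for n,c in(('scene',w),('top',t)):
    g=cv2.GaussianBlur(c['image'].astype(np.float32),(0,0),.6)
    for nm,z,r in(('plate',.246,.055),('large',.268,.03),('small',.286,.023)):
        u=proj(s,c,np.array([.5906,.1955,z]));rp=[proj(s,c,np.array([.5906,.1955,z])+r*np.array([np.cos(a),np.sin(a),0])) for a in np.linspace(0,6.28,48)]
        e=[]
        for p in rp:
            k=np.linspace(.85,1.15,61);X=(u[0]+k*(p[0]-u[0])).astype(np.float32);Y=(u[1]+k*(p[1]-u[1])).astype(np.float32)
            v=cv2.remap(g,X[None],Y[None],1)[0];j=np.argmax(np.abs(np.gradient(v,axis=0)).sum(1));e.append((X[j],Y[j]))
        print(n,nm,u.round(1),fitcirc(s,c,e,r,[.5906,.1955,z]))
E
```

```text
27.9833 [0.55655961 0.06963327 0.24420404] [  1.96419655   5.39293552 -14.64470496] 0.29952418723061985 50.741145238280296
scene plate [314.1 156.5] (array([0.59367173, 0.1930333 ]), np.float64(0.001864076605743924))
scene large [314.8 150.2] (array([0.59146854, 0.19691689]), np.float64(0.003070494470498861))
scene small [315.4 144.9] (array([0.59161258, 0.19589005]), np.float64(0.0009700568723278775))
top plate [189.7 182.6] (array([0.58971962, 0.19553477]), np.float64(0.0027249277991454094))
top large [188.1 181.1] (array([0.59095859, 0.19513642]), np.float64(0.002435528337196438))
top small [186.8 179.8] (array([0.59059842, 0.19863963]), np.float64(0.0012099040744915095))
```

The caddy is at the top stop (100 mm) and the stack is still in place. The grip is held at 50 N with the button in, so I'll hand in.

```bash
python3 -c "
from workcell import bot
print(bot.finish_job())"
```

```text
the job is handed in; nothing more can be done
None
```

The tins are stacked on the plate, small on large and about 1.5 mm off the plate's centre, and the caddy is held at its second stop with the button squeezed; I handed the job in at about 28 s, and no verdict came back.

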